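# Fit a fresh cell in the kitchen scale

### The arm

A 6-joint arm with a two-finger parallel gripper is mounted at the origin on the work surface. World frame = base frame: x ahead of the robot, y to its left, z up, the work surface at z = 0. Lengths are in m, angles in rad, forces in N, time in s.
With the tool pointing down it reaches from about 0.375 to 0.825 m from the base axis. Payload 5.5 kg.
Tool frame: the origin (TCP) lies on the centre line of the jaws, within the pads' length; the fingertips stand 8 mm ahead of it and the grasp point (between the pads) lies 11 mm behind it; z points along the fingers, y is the line along which they close (so a half turn about z gives the same grasp; the last joint's range is limited). The gripper opens to 85 mm and grips with 20 to 120 N. Pads are 22 mm wide; open, the fingers measure 114 mm over their backs; the gripper's body (76 mm by 85 mm) begins 54 mm behind the grasp point. The pads swing forward as they close: fully open they stand 13 mm farther back than shut.
Start: joints at [1.112, 0.314, -0.047, 1.21, 0, 1.571], TCP at [0.266, 0.538, 0.239] pointing down, gripper open.
Joint ranges: [-2.67, 2.67], [-0.69, 1.73], [-1.03, 1.25], [-2.08, 2.16], [-1.42, 1.45], [-3.14, 3.14]. Speed limits (rad/s): [2.39, 2.39, 3.01, 3.14, 3.14, 3.14].

### API

Orientations are given as a unit quaternion [x, y, z, w].
In Python, from station import bot gives the robot as it stands.
- The arm moves only by the shell command python3 -m inch 'ROWS' [OPENING] [FORCE]. ROWS is JSON, a list of rows, each a list of 6 numbers: the shift along the tool's x, y, z in mm, then the turn, a rotation vector about the tool's x, y, z in degrees. In form: [[tx, ty, tz, ax, ay, az], ...]. A call has 1 to 8 rows; each row is the pose to reach, as a shift and turn from the pose commanded when the call began, along the tool's axes at that moment; what a row does not reach only later rows make up. A row lasts 1/8 s, in which the tool goes at most 62.5 mm and 10.7 degrees, less where a joint would pass 70% of its speed; a pose out of reach is approached as far as the arm can. A call with a gripper value outside its range is refused whole. OPENING is the opening in per cent of the stroke, from 0 (shut) to 100 (fully open), set as the call begins (- or left out, the last holds). The fingers move at their own pace and stop on an object; FORCE is the grip in N (left out, the last holds). Time passes only in rows, so rows that repeat a pose let the fingers close. It gives the time, the measured TCP pose, the force, the opening and the grip force at its end, in the units of the state.
- bot.get_obs(): the state, without advancing time (a new reading comes with each control period).
- bot.snapshot(name): name is "scene" or "top"; returns the picture (400x640x3 uint8, red, green, blue); there is no depth.
- bot.camera_info(name): a dict with "fx", "fy", "cx", "cy" (pixels), "R" (3x3) and "t" (3): a world point X has camera coordinates R X + t. Camera axes: x right, y down, z forward; pixel columns grow to the right and rows downward; lengths in m; the calibration is good to about 2 mm. A picture is of the moment at which its call begins. camera_info takes no time and is no camera call.
- bot.close_job(): hands the job in; it is judged then, once.
The state is a dict: "time": time; "joints": joint angles; "joint_vel": joint speeds; "effort": joint torques, N m; "ee_pos": TCP position; "tool_rot": TCP orientation; "ft_force": force on the tool from outside, world axes, zero at the start; "wrist_torque": the same for the moment, N m; "width": finger opening in m; "finger_force": force on a finger pad.
Only numpy, scipy, OpenCV 4.12 (cv2) and the standard library are available. Lean on these libraries where they do the work, as an engineer would, in place of code of your own. Each camera call takes 0.05 s, during which the arm holds its last target. There are 200 camera calls.

### The job

The upturned red kitchen scale needs its battery: take the blue cell off the white charger, put its flat end against the coil spring in the scale's open holder with the nub end raised, press the spring back just far enough and roll the nub end down past the orange retaining lip, so that the cell ends lying fully home in the holder, held under the lip by the spring, and let go. Do it gently, without forcing the holder or the lip or crushing the spring, and leave the battery cover, the biscuit cutter, the egg box and the jar where they are.

Things in the scene. Friction and masses are not known exactly. Their poses are not given: they have to be found in the camera images.
- scale: Red kitchen scale lying upside down, fixed, 200 (x) x 170 (y) mm; origin: centre of its underside on the table. Grey floor at z 24 mm, red rim to z 32, rubber feet in the corners to z 33. In the middle, along its x axis, stands a black cell holder, 46 mm wide. Its screw slots let it sit up to 8 mm to +x or -x of nominal (fixed there; the poses do not show it, it must be felt or seen).
- seat (a point): nominal middle (axis) of the seated cell, 52.5 mm over the scale's origin; x axis along the holder towards the lip, where the nub goes. The cell lies on two smooth 45-degree V saddles (4 mm thick, 25 mm either side of here along x, arms out to 13 mm sideways, up to 2 mm below here); between them it is clear for fingers beside and down to 25 mm below here.
- spring_face (a point): nominal centre of the face of the steel disc (14 mm across) on the free coil spring at the holder's -x end, 32 mm from seat, same height. The disc slides to -x when pressed; a black block behind it (17 to 30 mm beyond) is as high as the disc. Being low, the disc is met by a tilted cell's flat end with its upper rim.
- lip_edge (a point): nominal middle of the top edge of the orange retaining lip, 29 mm to +x of seat and 16.5 mm above it: square edged, 24 mm wide, 3.5 mm thick, on a contact wall whose face is 6 mm further to +x. It overlaps the seated cell's body by 4 mm. The cell passes it only tilted (nub end some 30 degrees up, then levelling) with the spring pressed in 9 to 12 mm. Over 30 N between cell and scale breaks it.
- spring (a joint): the coil spring's compression (m): 0 free, about 0.003 with the cell seated; beyond 0.0125 it is crushed and spoilt. It pushes back with 0.7 N plus 0.7 N per mm. Disc and holder are smooth and slippery.
- charger: white charger, fixed on the table, 110 (x) x 56 (y) x 12 mm, origin: centre of its underside; two black V saddles (4 mm thick, at x -25 and +25, to z 38) carry the cell along x, its lowest line at z 30, free between the saddles down to z 12.
- cell_mid (a point): middle of the blue cell, on its axis: a cylinder 21 mm across and 70 mm long in all, of which the last 2 mm at its +x end are a small steel nub 9 mm across; the -x end is flat steel; white band near the nub; mass about 70 g. x axis along the cell towards the nub. It lies level on the charger's saddles, its middle up to 5 mm from the charger's middle, nub to the charger's +x.
- cell_nub (a point): tip of the cell's nub, on the axis, 35 mm from cell_mid
- cover: loose red battery cover lying flat, 50 (x) x 110 (y) x 6 mm, origin under its centre; leave alone
- cutter: loose steel ring-shaped biscuit cutter, 60 mm across, 25 mm high, origin under its centre; leave alone
- egg_box: cardboard egg box, 100 (x) x 150 (y) x 65 mm, origin under its centre; leave alone
- jar: closed jar with red lid, 72 mm across, 100 mm high, origin under its centre; leave alone
Mind the look-alikes: they are no part of the job. Of the things that look like the part that bears cell_mid, the middle-sized one is meant.

How it is judged:
On the way:
1. the cell presses the spring in by more than 7 mm while its nub end is raised at least 7 degrees and its flat end is towards the spring (value of joint spring above 0.007 m and contact force between cell and scale above 3 N and angle between cell_mid's own x axis and vertical below 1.45 rad and x of cell_nub in the frame of scale above 0 m), for 0.1 s.
At the end, for the whole second after the job is handed in: The cell lies still in the holder, nub towards the lip: its middle and its nub within 2.5 mm of the seated height, its middle within 3 mm of the holder's middle line, its axis within 4 degrees of the holder's, the spring held 1.5 to 4.5 mm in by it and the nub end under the lip (value of joint spring between 0.0015 and 0.0045 m and z of cell_mid in the frame of scale between 0.05 and 0.055 m and y of cell_mid in the frame of scale between -0.003 and 0.003 m and z of cell_nub in the frame of scale between 0.05 and 0.055 m and x of cell_nub in the frame of scale between 0.025 and 0.045 m and angle between the x axis of cell_mid and the x axis of scale, either way round below 0.07 rad and linear speed of cell below 0.02 m/s); the robot touches nothing.
It fails at once if the cell is forced against the holder or the lip with more than 30 N (contact force between cell and scale above 30 N).
It fails at once if the spring is crushed: pressed in by more than 12.5 mm (value of joint spring above 0.0125 m).
It fails at once if the cover, the cutter, the egg box or the jar is moved by more than 20 mm (distance of any of cover, cutter, egg_box, jar from where it was at the start of the episode above 0.02 m).
It also fails if it takes over 61 s, if anything falls off the work surface, if the arm or the gripper's body presses on something with over 40 N, if the wrist force passes 120 N, or if a joint passes its speed limit or range.

## Working session

There is one attempt and no reset: what is moved stays moved. The work goes in short steps, Python scripts to look and compute and a shell command to move; the robot and the scene stay as the last step left them, time stands still between calls to the robot, and variables do not carry over. Pictures are saved under pics/ and viewed, at most 10 in all, crops included, and the job is handed in when it is done.

```bash
mkdir -p pics; ls
python3 - <<'E'
from station import bot
import cv2
for n in("scene","top"):
    im=bot.snapshot(n); cv2.imwrite(f"pics/{n}0.png",im[:,:,::-1])
    c=bot.camera_info(n); print(n,c)
print(bot.get_obs())
E
```

```text
pics
scene {'fx': 417.7443605546324, 'fy': 417.7443605546324, 'cx': 315.9622176510727, 'cy': 201.33590593691156, 'R': array([[ 0.83209656,  0.55448932,  0.01252617],
       [ 0.34855484, -0.50522579, -0.78946591],
       [-0.43142187,  0.66127793, -0.61366658]]), 't': array([-0.48570585, -0.21098572,  1.24834366])}
top {'fx': 461.3653539930409, 'fy': 461.3653539930409, 'cx': 321.33664508789917, 'cy': 201.17823727594038, 'R': array([[-0.01706318, -0.99982369,  0.00783828],
       [-0.99412215,  0.01612659, -0.10705649],
       [ 0.10691121, -0.00961893, -0.99422204]]), 't': array([-0.06475183,  0.6163824 ,  1.06673466])}
{'time': 0.1, 'joints': array([ 1.11200108e+00,  3.14160118e-01, -4.79650089e-02,  1.21022432e+00,
       -3.62532620e-06,  1.57075968e+00]), 'joint_vel': array([-0.00014744, -0.00204263,  0.00323803,  0.00010562, -0.0018645 ,
       -0.00153947]), 'effort': array([-2.66315546e-04, -5.40764165e+01,  3.40542090e+01,  1.11901725e-02,
       -2.77204418e-05,  1.09707690e-05]), 'ee_pos': array([0.26549512, 0.53749217, 0.23852408]), 'tool_rot': array([ 2.27373054e-01,  9.73807420e-01, -7.56625159e-04, -1.74831252e-04]), 'ft_force': array([-0.10986776,  0.69754653, -0.77689068]), 'wrist_torque': array([ 0.00031792,  0.01629827, -0.00181546]), 'finger_force': 0.0, 'width': 0.08542034830567787}
```

View pics/scene0.png

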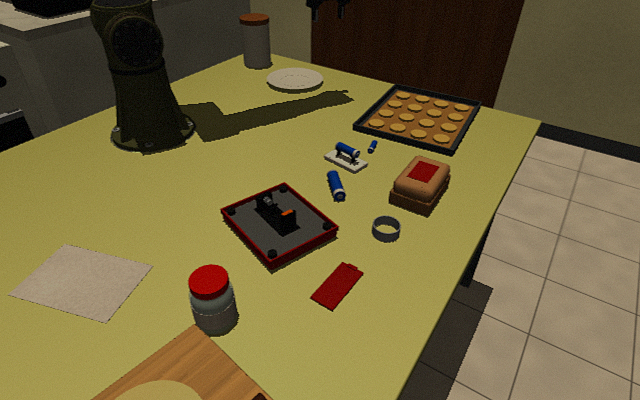

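View pics/top0.png

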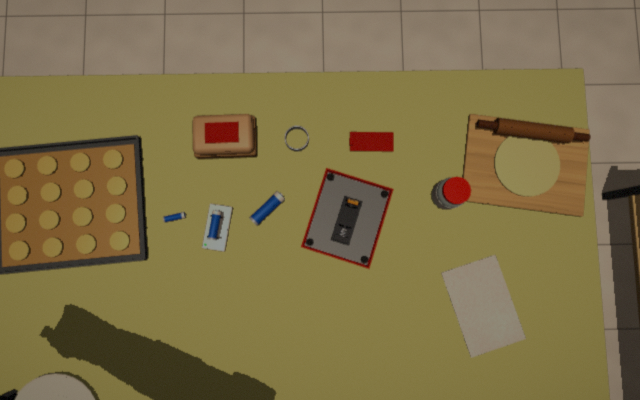

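```bash
cat > h.py <<'E'
import numpy as np, cv2
from station import bot
C={n:bot.camera_info(n) for n in("scene","top")}
def ray(n,p):
    c=C[n]; R=np.array(c["R"]); d=R.T@np.array([(p[0]-c["cx"])/c["fx"],(p[1]-c["cy"])/c["fy"],1])
    return -R.T@np.array(c["t"]), d/np.linalg.norm(d)
def plane(n,p,z):
    o,d=ray(n,p); return o+d*(z-o[2])/d[2]
def tri(p,q):
    a,d=ray("scene",p); b,e=ray("top",q)
    s=np.linalg.lstsq(np.c_[d,-e],b-a,rcond=None)[0]
    return (a+s[0]*d+b+s[1]*e)/2, np.linalg.norm(a+s[0]*d-b-s[1]*e)
def proj(n,X):
    c=C[n]; x=np.array(c["R"])@X+c["t"]; return np.array([c["fx"]*x[0]/x[2]+c["cx"],c["fy"]*x[1]/x[2]+c["cy"]])
E
python3 - <<'E'
import cv2,numpy as np
from h import *
s=cv2.imread("pics/scene0.png");t=cv2.imread("pics/top0.png")
def crop(i,x,y,w,h,k): return cv2.resize(i[y:y+h,x:x+w],None,fx=k,fy=k,interpolation=cv2.INTER_CUBIC)
a=crop(s,310,130,80,75,5);b=crop(t,195,190,80,75,5)
c=crop(s,220,180,120,90,400/120);d=crop(t,295,165,120,90,400/120)
I=np.vstack([np.hstack([a,b])[:300],np.hstack([c,d])[:300]]);cv2.imwrite("pics/crop1.png",I);print(I.shape)
for n,i in(("scene",s),("top",t)):
    hsv=cv2.cvtColor(i,cv2.COLOR_BGR2HSV)
    for name,lo,hi,am in(("blue",(100,120,40),(125,255,255),8),("red",(0,180,60),(4,255,255),60),("red2",(174,180,60),(180,255,255),60),("orange",(8,170,120),(18,255,255),8)):
        m=cv2.inRange(hsv,lo,hi);k,_,st,ce=cv2.connectedComponentsWithStats(m)
        for j in range(1,k):
            if st[j][4]>=am: print(n,name,st[j],ce[j].round(1))
E
```

```text
(600, 800, 3)
scene blue [370 140   7   8  33] [373.4 143.8]
scene blue [336 142  20  12 102] [345.1 147.5]
scene blue [328 171  15  20 187] [334.2 180.1]
scene red [408 161  31  22 354] [422.9 171.3]
scene red [221 206  81  56 192] [257.2 239.5]
scene red [303 223  35  22  65] [320.8 234. ]
scene red [ 311  262   52   48 1032] [336.6 285.5]
scene red [189 265  39  30 883] [207.8 279.2]
scene orange [ 364   91  110   57 1770] [421.  118.3]
scene orange [409 166   6   7   9] [411.3 168.7]
scene orange [436 176   6   7  11] [438.  178.3]
scene orange [282 209  11   6  30] [286.9 211.9]
scene orange [  92  324  180   76 4150] [190.5 369.8]
top blue [252 195  29  29 325] [265.7 209. ]
top blue [165 214  16   8  82] [172.6 217.2]
top blue [208 215  13  23 180] [214.  225.8]
top red [205 122  33  21 632] [221.1 132. ]
top red [350 132  43  19 740] [371.4 141.2]
top red [302 170  90  92 344] [341.6 206.8]
top red [443 177  28  27 582] [456.  190.2]
top red [351 220  32  47 114] [371.3 247.9]
top orange [392 132   2  19  19] [392.9 141. ]
top orange [ 26 158   7  12  29] [ 29.2 163.6]
top orange [ 34 172   6   5  14] [ 36.3 174.5]
top orange [  2 176  11  10  31] [  6.5 180. ]
top orange [ 30 179   9   5  19] [ 34.1 181.2]
top orange [ 12 180   7   5  14] [ 15.3 182.2]
top orange [  2 186   6   6  14] [  4.3 188.9]
top orange [348 200  10   5  25] [352.8 201.7]
top orange [  7 203   5   7  14] [  8.6 206.8]
top orange [ 19 207   6   5  11] [ 21.1 208.8]
top orange [  2 217   4   5   9] [  3.2 218.7]
top orange [  3 242   7   7  13] [  5.7 244.7]
```

View pics/crop1.png

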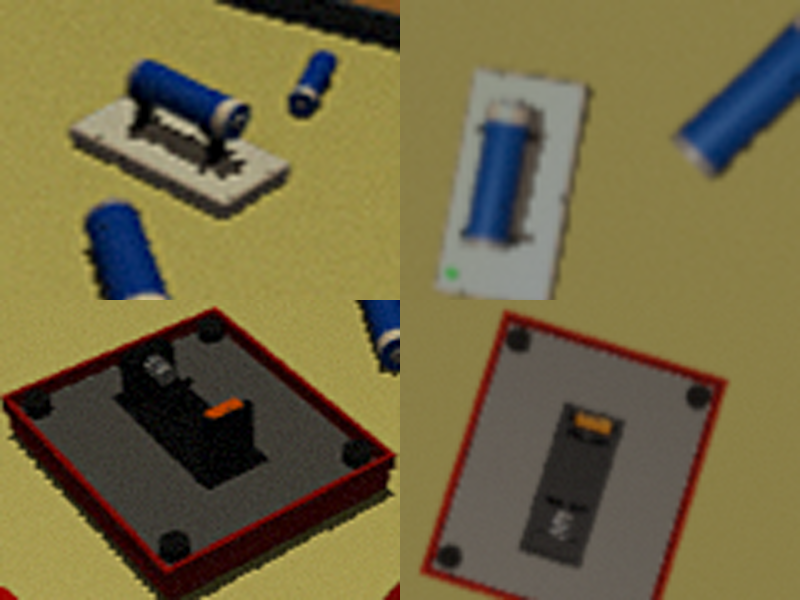

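Crop shows three blue cells: small at top(173,217), large at top(266,209), and the middle-sized one at top(214,226) / scene(345,148), lying on the white charger. I want that last one. Its white band and nub point to image top (+x world). The lip (orange, top(353,202)) is also at the +x end of the holder, with the spring at the near end.

Run:
```python
from h import *
s=cv2.imread("pics/scene0.png");t=cv2.imread("pics/top0.png")
hs,ht=[cv2.cvtColor(i,cv2.COLOR_BGR2HSV) for i in(s,t)]
np.set_printoptions(precision=4,suppress=True)
print("cell tri",tri((345.1,147.5),(214,225.8)),"lip tri",tri((286.9,211.9),(352.8,201.7)))
# scale rim in both views: red, largest group in window
def hull(h,box):
    x,y,w,hh=box; m=np.zeros(h.shape[:2],np.uint8)
    r=cv2.inRange(h,(0,150,40),(8,255,255))|cv2.inRange(h,(172,150,40),(180,255,255))
    m[y:y+hh,x:x+w]=r[y:y+hh,x:x+w]; return m
mt=hull(ht,(295,163,105,110)); c=cv2.convexHull(cv2.findNonZero(mt))
P=np.array([plane("top",p,.032)[:2] for p in c[:,0]+0.0],np.float32)*1000
r=cv2.minAreaRect(P);print("scale rect mm (z32)",r); B=cv2.boxPoints(r); print(B)
for b in B: print("scene px of corner",proj("scene",np.r_[b/1000,.032]).round(1),"top",proj("top",np.r_[b/1000,.032]).round(1))
# charger: white region in top at z12
m=cv2.inRange(ht,(0,0,110),(180,70,255)); k,l,st,ce=cv2.connectedComponentsWithStats(m[195:260,195:240]);j=1+np.argmax(st[1:,4]);
c=cv2.findNonZero((l==j).astype(np.uint8)); c=cv2.convexHull(c)
P=np.array([plane("top",p+np.array([195,195]),.012)[:2] for p in c[:,0]+0.0],np.float32)*1000
print("charger",cv2.minAreaRect(P))
# cell: blue in top window
m=cv2.inRange(ht,(100,110,30),(125,255,255));m2=np.zeros_like(m);m2[205:245,200:232]=m[205:245,200:232]
pts=cv2.findNonZero(m2)[:,0]+0.0
P=np.array([plane("top",p,.0405)[:2] for p in pts],np.float32)*1000
print("cell rect z40.5",cv2.minAreaRect(P),P.mean(0)); v=cv2.fitLine(P,cv2.DIST_L2,0,.01,.01).ravel();print(v,np.degrees(np.arctan2(v[1],v[0])))
d=(P-P.mean(0))@v[:2];print(np.percentile(d,[0,2,98,100]))
```

```text
cell tri (array([0.5589, 0.1764, 0.0458]), np.float64(0.0026835457502578145)) lip tri (array([ 0.6094, -0.147 ,  0.0687]), np.float64(0.000867758305055511))
scale rect mm (z32) ((575.9862060546875, -135.4005126953125), (168.0283203125, 196.94613647460938), 71.37919616699219)
[[ 455.8419 -183.574 ]
 [ 642.4785 -246.4595]
 [ 696.1305  -87.2271]
 [ 509.494   -24.3415]]
scene px of corner [220.6 208.4] top [368.6 267.8]
scene px of corner [269.7 260.8] top [392.7 188.8]
scene px of corner [337.8 225.5] top [325.8 167.7]
scene px of corner [284.5 181.8] top [300.6 246.1]
charger ((559.1947021484375, 178.2722625732422), (55.07313537597656, 109.26240539550781), 80.23515319824219)
cell rect z40.5 ((560.4481811523438, 178.02572631835938), (19.446855545043945, 52.73695755004883), 79.69173431396484) [560.4202 178.3392]
[  0.9841  -0.1778 560.4199 178.3392] -10.240317
[-26.2878 -25.5127  25.0861  26.4468]
```

```bash
cat >> h.py <<'E'
from scipy.spatial.transform import Rotation as Ro
np.set_printoptions(precision=4,suppress=True)
def tool(yaw,tilt=0):   # cell x at yaw (deg), nub raised tilt; tool x = -cell x at zero tilt, z down
    return Ro.from_euler('z',yaw,degrees=True)*Ro.from_euler('y',-tilt,degrees=True)*Ro.from_matrix(np.diag([-1.,1,-1]))
def plan(p,R,o=None):
    o=o or bot.get_obs(); R0=Ro.from_quat(o["tool_rot"])
    print("shift mm",(R0.inv().apply(np.array(p)-o["ee_pos"])*1e3).round(1),"turn",(R0.inv()*R).as_rotvec(degrees=True).round(2))
E
python3 - <<'E'
from h import *
nub=plane("scene",(357.4,154),.0405);a=plane("top",(216.6,210),.0405);b=plane("top",(212.4,238.8),.0405)
print(nub,a,b)
u=np.array([np.cos(np.radians(-10)),np.sin(np.radians(-10))]);c=np.array([.5592,.1783])
for q in(nub,a,b):print((q[:2]-c)@u, (q[:2]-c)@[-u[1],u[0]])
m=np.array([.5605,.178]);
plan(np.r_[m,.12],tool(-10)); plan(np.r_[m,.0295],tool(-10))
E
```

```text
[0.5966 0.173  0.0405] [0.5975 0.1725 0.0405] [0.5299 0.1819 0.0405]
0.03774409766975723 0.0013208440147650978
0.038740950547026025 0.000991426787748115
-0.029463326389725847 -0.0015526093748601186
shift mm [-423.7 -191.5  118.8] turn [ -0.09  -0.01 -16.28]
shift mm [-423.7 -191.4  209.3] turn [ -0.09  -0.01 -16.28]
```

```bash
python3 -m inch '[[-53,-24,15,0,0,-4],[-106,-48,30,0,0,-8],[-160,-72,45,0,0,-12],[-213,-96,60,0,0,-16.3],[-266,-120,74,0,0,-16.3],[-320,-144,89,0,0,-16.3],[-373,-168,104,0,0,-16.3],[-426.5,-191,119,0,0,-16.3]]' 100
python3 - <<'E'
from h import *
o=bot.get_obs();print(o["ft_force"],o["time"])
plan([.5632,.1776,.12],tool(-10)); plan([.5632,.1776,.0295],tool(-10))
E
```

```text
time: 1.1
ee_pos: [0.5643, 0.1761, 0.1196]
tool_rot: [0.087, 0.996, -0.0, -0.0]
ft_force: [0.2, 0.7, -0.5]
width: 0.0853
finger_force: 0.0
[ 0.2195  0.7237 -0.473 ] 1.1
shift mm [ 1.3  1.3 -0.4] turn [-0.   -0.02  0.01]
shift mm [ 1.3  1.3 90.1] turn [-0.   -0.02  0.01]
```

```bash
python3 -m inch '[[0,0,0,0,0,0],[0,1,30,0,0,0],[0,1,60,0,0,0],[0,1,80,0,0,0],[0,1,90,0,0,0],[0,1,90,0,0,0]]' 60
python3 - <<'E'
from h import *
i=bot.snapshot("scene");j=bot.snapshot("top")
k=np.hstack([cv2.resize(x,None,fx=5,fy=5,interpolation=cv2.INTER_CUBIC) for x in(i[110:190,305:385,::-1],j[180:260,180:260,::-1])]);cv2.imwrite("pics/c2.png",k)
plan([.5632,.1776,.0295],tool(-10))
E
```

```text
time: 1.85
ee_pos: [0.5629, 0.1792, 0.03]
tool_rot: [0.087, 0.996, -0.0, -0.001]
ft_force: [0.5, 0.1, 0.3]
width: 0.0517
finger_force: 0.0
shift mm [ 0.6 -1.8  1.6] turn [0.03 0.05 0.04]
```

View pics/c2.png

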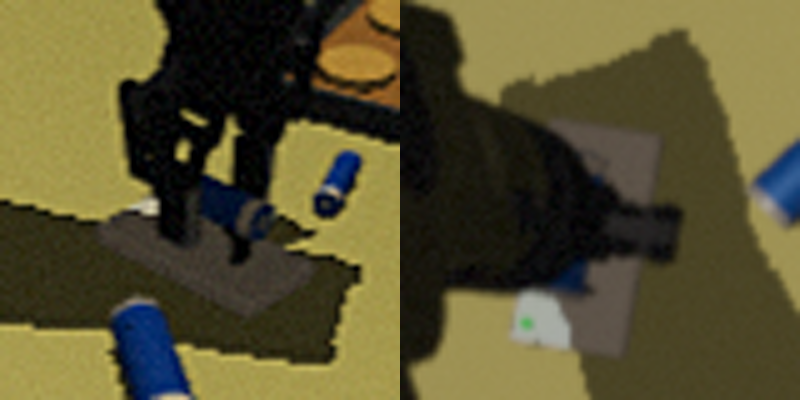

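The fingers straddle the cell between the saddles: scene crop at about (215,210), and the top crop shows the cell ends poking out either side. Closing.

```bash
python3 -m inch '[[0,-1,1,0,0,0],[0,-1,1,0,0,0],[0,-1,1,0,0,0],[0,-1,1,0,0,0],[0,-1,1,0,0,0]]' 0 60 && python3 -m inch '[[0,0,-10,0,0,0],[0,0,-40,0,0,0],[0,0,-80,0,0,0],[0,0,-80,0,0,0]]'
python3 - <<'E'
from h import *
o=bot.get_obs();print(o["ee_pos"],o["ft_force"])
i=bot.snapshot("scene");j=bot.snapshot("top")
k=np.hstack([cv2.resize(x,None,fx=5,fy=5,interpolation=cv2.INTER_CUBIC) for x in(i[80:160,305:385,::-1],j[180:260,180:260,::-1])]);cv2.imwrite("pics/c3.png",k)
E
```

```text
time: 2.58
ee_pos: [0.564, 0.1771, 0.03]
tool_rot: [0.087, 0.996, -0.001, 0.001]
ft_force: [-1.8, -2.8, 5.9]
width: 0.0195
finger_force: 58.6
time: 3.08
ee_pos: [0.5662, 0.1791, 0.1132]
tool_rot: [0.087, 0.996, 0.002, 0.003]
ft_force: [0.7, 0.3, -0.4]
width: 0.0195
finger_force: 58.7
[0.5662 0.1791 0.1132] [ 0.6772  0.3074 -0.3779]
```

View pics/c3.png

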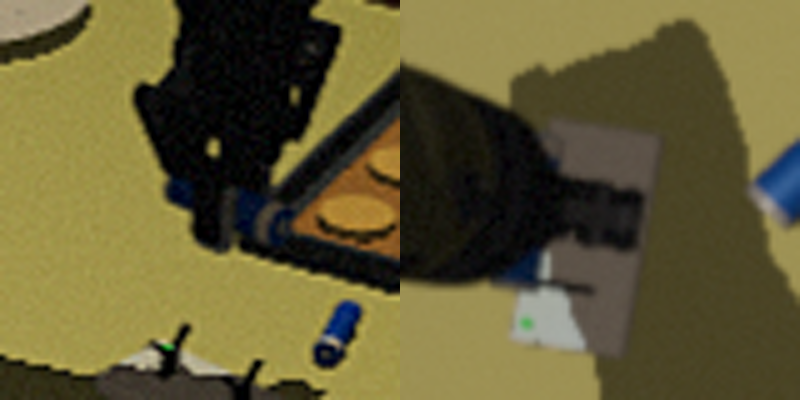

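Run:
```python
from h import *
o=bot.get_obs();R=Ro.from_quat(o["tool_rot"]);print(o["ee_pos"],o["time"])
g=o["ee_pos"]+R.apply([0,0,-.0105])
n=plane("scene",(361.6,124.4),g[2]);print(n,"nub from grip, cell axes",R.inv().apply(n-g)*1e3*[-1,1,-1])
# pre-pose: seat nominal; F=flat centre in holder frame; cell mid = F+35(c,s)
th=30;yaw=-18.6;S=np.array([.576,-.1354,.0525])
Rz=Ro.from_euler('z',yaw,degrees=True)
def tcp(Fx,Fz,th,e=0):
    a=np.radians(th);u=np.array([np.cos(a),0,np.sin(a)]);w=np.array([-u[2],0,u[0]])
    P=np.array([Fx,0,Fz])+(35-e)*u-10.5*w     # grip point is e mm nubward of mid => cell e less
    return S+Rz.apply(P)/1e3
for F in((-18,60),(-18,25)):
    print(tcp(*F,th));plan(tcp(*F,th),tool(yaw,th))
```

```text
[0.5637 0.1782 0.1097] 3.175
[0.5955 0.1844 0.1202] nub from grip, cell axes [30.2388 11.6671 -0.0315]
[ 0.5926 -0.141   0.1209]
shift mm [ -83.8 -309.3  -11.5] turn [  2.31 -29.91   8.41]
[ 0.5926 -0.141   0.0859]
shift mm [ -83.8 -309.4   23.5] turn [  2.31 -29.91   8.41]
```

```bash
python3 -m inch '[[-10,-40,-20,0.4,-5,1.4],[-24,-90,-25,0.8,-10,2.8],[-38,-145,-25,1.2,-15,4.2],[-52,-200,-25,1.6,-20,5.6],[-66,-250,-20,2,-25,7],[-80,-295,-12,2.3,-29.9,8.4],[-84,-309,-11.5,2.3,-29.9,8.4],[-84,-309,-11.5,2.3,-29.9,8.4]]' && python3 -m inch '[[0,0,0,0,0,0],[0,0,0,0,0,0],[0,0,0,0,0,0]]'
python3 - <<'E'
from h import *
o=bot.get_obs();R=Ro.from_quat(o["tool_rot"])
g=o["ee_pos"]+R.apply([0,0,-.0105]);u=R.apply([-1,0,0]);print("pos",o["ee_pos"],u,o["ft_force"],o["wrist_torque"])
i=bot.snapshot("scene");j=bot.snapshot("top")
for n in("scene","top"): print(n,"nub",proj(n,g+.035*u),"flat",proj(n,g-.035*u), "lip nominal", proj(n,np.array([.576,-.1354,.069])+.029*np.array([.9478,-.319,0])))
k=np.hstack([cv2.resize(x,(400,500),interpolation=cv2.INTER_CUBIC) for x in(i[150:250,240:320,::-1],j[150:250,315:395,::-1])]);cv2.imwrite("pics/c4.png",k)
E
```

```text
time: 4.18
ee_pos: [0.5922, -0.1414, 0.12]
tool_rot: [0.157, 0.954, -0.042, 0.254]
ft_force: [-0.4, 0.2, -0.5]
width: 0.0193
finger_force: 58.9
time: 4.55
ee_pos: [0.5932, -0.1402, 0.1211]
tool_rot: [0.155, 0.953, -0.042, 0.255]
ft_force: [-0.4, 0.6, -0.5]
width: 0.0193
finger_force: 58.9
pos [ 0.5932 -0.1402  0.1211] [ 0.8215 -0.2747  0.4996] [-0.3635  0.6408 -0.5375] [ 0.1686  0.5451 -0.0042]
scene nub [288.2525 181.5043] flat [271.7336 181.8218] lip nominal [285.0536 210.1679]
top nub [355.9086 194.1106] flat [346.5288 222.1172] lip nominal [351.7392 204.0936]
```

View pics/c4.png

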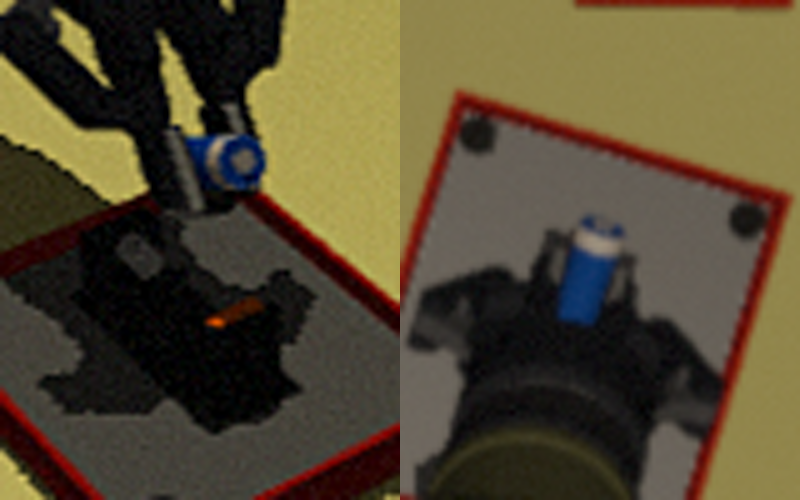

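Nub is at scene (288.4,182.6) and top (355.6,194.4). That is within about 1 px of the prediction, so the grip sits at the cell's middle. The lip seen in the earlier pictures suggests a holder shift of about +2.5 mm. Next I'll plan the descent and the roll path.

```bash
cat >> h.py <<'E'
YAW=-18.6;S=np.array([.576,-.1354,.0525]);Rz=Ro.from_euler('z',YAW,degrees=True)
def tcp(Fx,Fz,th,y=0):
    a=np.radians(th);u=np.array([np.cos(a),0,np.sin(a)]);w=np.array([-u[2],0,u[0]])
    return S+Rz.apply(np.array([Fx,y,Fz])+35*u-10.5*w)/1e3
def where():   # (Fx,y,Fz,tilt) from measured pose, and force in holder axes
    o=bot.get_obs();R=Ro.from_quat(o["tool_rot"]);u=R.apply([-1,0,0])
    F=Rz.inv().apply((o["ee_pos"]-S)*1e3+R.apply([0,0,-10.5])-35*u);ul=Rz.inv().apply(u)
    print("t",round(o["time"],2),"F",F.round(2),"tilt",np.degrees(np.arctan2(ul[2],ul[0])).round(2),"yaw err",np.degrees(ul[1]).round(2),"f",Rz.inv().apply(o["ft_force"]).round(2),"w",round(o["width"],4))
def go(Fx,Fz,th,y=0): print((Fx,Fz,th));plan(tcp(Fx,Fz,th,y),tool(YAW,th))
E
python3 - <<'E'
from h import *
where(); go(-20,15,30);go(-20,1,30)
for th in(30,25,20,15,10,7,5,3,0):
  a=np.radians(th);u=np.array([np.cos(a),np.sin(a)]);w=np.array([-u[1],u[0]])
  for Fz in(.5,):
    q=[s*u+r*w for s in np.linspace(0,68,137) for r in np.linspace(-10.5,10.5,85)]+[s*u+r*w for s in np.linspace(68,70,5) for r in np.linspace(-4.5,4.5,37)]
    q=np.array(q);z=q[:,1]+Fz;m=(z>=13)&(z<=16.5);m2=z<16.5
    mx=29-q[m,0].max(); mx=min(mx,35-q[m2,0].max()) if m2.any() else mx
    zc=min(7,Fz+10.5*u[0]);off=(zc-Fz)*np.tan(a)
    print(th,Fz,"Fx max",round(mx,2),"comp min",round(-32-(mx-off),2),"Fx for comp 10.7",round(-42.7+off,2))
E
```

```text
t 4.65 F [-17.91   0.53  60.05] tilt 29.97 yaw err 0.07 f [ 0.34  0.18 -1.19] w 0.019
(-20, 15, 30)
shift mm [24.3 -0.5 38. ] turn [-0.01 -0.03  0.07]
(-20, 1, 30)
shift mm [31.3 -0.5 50.1] turn [-0.01 -0.03  0.07]
30 0.5 Fx max -19.55 comp min -8.7 Fx for comp 10.7 -38.95
25 0.5 Fx max -29.82 comp min 0.85 Fx for comp 10.7 -39.67
20 0.5 Fx max -38.49 comp min 8.86 Fx for comp 10.7 -40.33
15 0.5 Fx max -39.78 comp min 9.52 Fx for comp 10.7 -40.96
10 0.5 Fx max -39.85 comp min 9.0 Fx for comp 10.7 -41.55
7 0.5 Fx max -39.99 comp min 8.79 Fx for comp 10.7 -41.9
5 0.5 Fx max -38.15 comp min 6.72 Fx for comp 10.7 -42.13
3 0.5 Fx max -38.44 comp min 6.78 Fx for comp 10.7 -42.36Traceback (most recent call last):
  File "<stdin>", line 8, in <module>
    return umr_maximum(a, axis, None, out, keepdims, initial, where)
ValueError: zero-size array to reduction operation maximum which has no identity
```

```bash
python3 -m inch '[[10,0,16,0,0,0],[20,-0.5,30,0,0,0],[26,-0.5,40,0,0,0],[29,-0.5,46,0,0,0],[31.3,-0.5,50,0,0,0],[31.3,-0.5,50,0,0,0],[31.3,-0.5,50,0,0,0],[31.3,-0.5,50,0,0,0]]'
python3 - <<'E'
from h import *
where();go(-24,1,30);go(-28,1,30)
E
```

```text
time: 5.65
ee_pos: [0.5908, -0.141, 0.0624]
tool_rot: [0.156, 0.953, -0.042, 0.255]
ft_force: [0.3, -0.1, -1.8]
width: 0.019
finger_force: 58.9
t 5.65 F [-19.71  -0.58   1.47] tilt 30.01 yaw err 0.02 f [ 0.29 -0.02 -1.75] w 0.019
(-24, 1, 30)
shift mm [ 3.9  0.6 -1.7] turn [-0.04  0.01  0.02]
(-28, 1, 30)
shift mm [ 7.4  0.6 -3.7] turn [-0.04  0.01  0.02]
```

```bash
W='python3 -c "from h import *; where()"'
python3 -m inch '[[1.7,0.4,-1,0,0,0],[1.7,0.4,-1,0,0,0],[1.7,0.4,-1,0,0,0]]' >/dev/null; eval $W
python3 -m inch '[[1.3,0,-0.75,0,0,0],[1.3,0,-0.75,0,0,0],[1.3,0,-0.75,0,0,0]]'>/dev/null; eval $W
python3 -m inch '[[1.3,0,-0.75,0,0,0],[1.3,0,-0.75,0,0,0],[1.3,0,-0.75,0,0,0]]'>/dev/null; eval $W
python3 -m inch '[[1.3,0,-0.75,0,0,0],[1.3,0,-0.75,0,0,0],[1.3,0,-0.75,0,0,0]]'>/dev/null; eval $W
```

```text
t 6.03 F [-22.08  -0.21   1.05] tilt 29.97 yaw err 0.03 f [-0.05  0.49 -0.04] w 0.0193
t 6.4 F [-23.57  -0.24   1.01] tilt 29.96 yaw err 0.02 f [ 0.04  0.79 -0.68] w 0.0189
t 6.78 F [-25.11  -0.21   0.98] tilt 29.96 yaw err 0.03 f [-0.72 -0.06 -0.64] w 0.0192
t 7.15 F [-26.32  -0.22   1.2 ] tilt 29.99 yaw err 0.02 f [ 0.68 -0.58  0.1 ] w 0.0192
```

```bash
W='python3 -c "from h import *; where()"'
for k in 1 2 3 4; do python3 -m inch '[[1.3,0,-0.75,0,0,0],[1.3,0,-0.75,0,0,0]]' >/dev/null; eval $W; python3 -m inch '[[0,0,0,0,0,0]]'>/dev/null;eval $W; done
```

```text
t 7.4 F [-27.78  -0.19   1.26] tilt 30.0 yaw err 0.02 f [ 1.21  0.12 -0.84] w 0.0194
t 7.53 F [-27.78  -0.21   1.23] tilt 30.0 yaw err 0.03 f [ 1.93 -0.56 -0.18] w 0.019
t 7.78 F [-29.28  -0.19   1.26] tilt 30.0 yaw err 0.02 f [ 2.17 -0.93 -0.04] w 0.0193
t 7.9 F [-29.29  -0.22   1.22] tilt 29.99 yaw err 0.02 f [ 2.81 -0.03  0.48] w 0.0192
t 8.15 F [-30.76  -0.19   1.29] tilt 30.01 yaw err 0.02 f [3.86 0.91 0.55] w 0.0193
t 8.28 F [-30.77  -0.19   1.22] tilt 29.99 yaw err 0.02 f [3.67 0.2  0.5 ] w 0.0191
t 8.53 F [-32.26  -0.18   1.28] tilt 30.01 yaw err 0.02 f [ 4.14 -0.06  0.9 ] w 0.0191
t 8.65 F [-32.3   -0.19   1.22] tilt 29.99 yaw err 0.02 f [ 4.49 -0.24 -0.39] w 0.0194
```

```bash
W='python3 -c "from h import *; where()"'
for k in 1 2; do python3 -m inch '[[0.9,0,-0.5,0,0,0],[1.75,0,-1,0,0,0],[1.75,0,-1,0,0,0]]' >/dev/null; eval $W; for j in 1 2 3 ; do python3 -m inch '[[0,0,0,0,0,0]]'>/dev/null;eval $W;done; done; python3 -c "
from h import *
go(-37.2,.8,30);go(-38,.6,25)"
```

```text
t 9.03 F [-34.05  -0.17   1.41] tilt 30.03 yaw err 0.02 f [5.59 0.38 0.28] w 0.0193
t 9.15 F [-34.02  -0.21   1.4 ] tilt 30.03 yaw err 0.02 f [ 5.59 -0.03  1.13] w 0.0195
t 9.28 F [-34.01  -0.19   1.4 ] tilt 30.03 yaw err 0.02 f [5.6  0.25 0.26] w 0.0193
t 9.4 F [-34.01  -0.19   1.39] tilt 30.02 yaw err 0.02 f [ 5.41 -0.11  0.99] w 0.0193
t 9.78 F [-35.6   -0.17   1.7 ] tilt 30.08 yaw err 0.02 f [ 6.64 -0.69  0.8 ] w 0.0191
t 9.9 F [-35.49  -0.18   1.75] tilt 30.08 yaw err 0.02 f [7.41 0.2  0.64] w 0.0189
t 10.03 F [-35.51  -0.17   1.73] tilt 30.08 yaw err 0.02 f [ 7.4  -0.21  1.3 ] w 0.0189
t 10.15 F [-35.56  -0.18   1.7 ] tilt 30.07 yaw err 0.02 f [ 6.39 -0.28  0.13] w 0.0194
(-37.2, 0.8, 30)
shift mm [ 1.9  0.2 -0. ] turn [-0.04  0.07  0.02]
(-38, 0.6, 25)
shift mm [3.7 0.2 2.8] turn [-0.04  5.07  0.02]
```

```bash
W='python3 -c "from h import *; where()"'
python3 -m inch '[[1.3,0.1,0.7,0,1.2,0],[2.5,0.2,1.8,0,3,0],[3.7,0.2,2.8,0,5,0],[3.7,0.2,2.8,0,5,0]]' >/dev/null; eval $W; for j in 1 2 3 ; do python3 -m inch '[[0,0,0,0,0,0]]'>/dev/null;eval $W;done;  python3 -c "
from h import *
go(-38.6,.7,20);go(-39.2,.7,15)"
```

```text
t 10.65 F [-36.4    0.06   1.41] tilt 25.17 yaw err 0.0 f [ 6.17 -0.53  2.48] w 0.0194
t 10.78 F [-36.72   0.04   1.28] tilt 25.19 yaw err 0.0 f [ 7.18 -1.16  2.87] w 0.0192
t 10.9 F [-36.78   0.05   1.29] tilt 25.2 yaw err 0.01 f [7.13 0.78 2.81] w 0.0195
t 11.03 F [-36.81   0.06   1.29] tilt 25.19 yaw err 0.01 f [ 5.85 -1.11  2.39] w 0.0193
(-38.6, 0.7, 20)
shift mm [ 3.  -0.1  2.9] turn [-0.05  5.19  0.01]
(-39.2, 0.7, 15)
shift mm [ 4.8 -0.1  5.5] turn [-0.05 10.19  0.01]
```

```bash
W='python3 -c "from h import *; where()"'
python3 -m inch '[[1.1,0,0.5,0,1.2,0],[2.3,0,1.5,0,3,0],[3.3,-0.1,2.7,0,5,0],[3.3,-0.1,2.7,0,5,0]]' >/dev/null; eval $W; for j in 1 2 3 ; do python3 -m inch '[[0,0,0,0,0,0]]'>/dev/null;eval $W;done;  python3 -c "
from h import *
go(-38.6,.7,20);go(-39.2,.7,15)"
```

```text
t 11.53 F [-37.92   0.02   0.97] tilt 20.24 yaw err -0.0 f [7.88 0.05 3.63] w 0.0189
t 11.65 F [-38.28   0.03   0.85] tilt 20.25 yaw err 0.0 f [7.26 0.57 3.59] w 0.0193
t 11.78 F [-38.35   0.01   0.86] tilt 20.26 yaw err 0.0 f [7.9  0.07 3.33] w 0.0191
t 11.9 F [-38.34   0.     0.9 ] tilt 20.26 yaw err 0.0 f [ 8.04 -0.72  3.43] w 0.019
(-38.6, 0.7, 20)
shift mm [0.4 0.  0.3] turn [-0.04  0.26  0.  ]
(-39.2, 0.7, 15)
shift mm [2.  0.  3.1] turn [-0.04  5.26  0.  ]
```

```bash
W='python3 -c "from h import *; where()"'
python3 -m inch '[[0.8,0,0.8,0,1.5,0],[1.5,0,1.9,0,3.2,0],[2.1,0,3.1,0,5.2,0],[2.1,0,3.1,0,5.2,0]]' >/dev/null; eval $W; for j in 1 2 ; do python3 -m inch '[[0,0,0,0,0,0]]'>/dev/null;eval $W;done;  python3 -c "
from h import *
go(-39.2,.7,15);go(-39.7,.7,10)"
```

```text
t 12.4 F [-38.7    0.     0.53] tilt 15.05 yaw err -0.0 f [ 7.91 -0.63  4.23] w 0.0193
t 12.53 F [-39.05  -0.01   0.45] tilt 15.07 yaw err -0.0 f [ 8.25 -0.59  4.55] w 0.0195
t 12.65 F [-39.12   0.02   0.5 ] tilt 15.08 yaw err 0.0 f [ 7.77 -0.56  3.08] w 0.0193
(-39.2, 0.7, 15)
shift mm [ 0.  -0.  -0.2] turn [-0.04  0.08  0.  ]
(-39.7, 0.7, 10)
shift mm [ 1.6 -0.   2.7] turn [-0.04  5.08 -0.  ]
```

```bash
W='python3 -c "from h import *; where()"'
python3 -m inch '[[0.9,0,0.5,0,1.2,0],[1.5,0,1.5,0,3.2,0],[1.8,0,2.6,0,5,0],[1.8,0,2.6,0,5,0]]' >/dev/null; eval $W; for j in 1 2 ; do python3 -m inch '[[0,0,0,0,0,0]]'>/dev/null;eval $W;done;  python3 -c "
from h import *
go(-39.8,.7,10);go(-40.2,.6,5)"
```

```text
t 13.15 F [-39.64   0.03   0.39] tilt 10.04 yaw err -0.0 f [7.9  0.15 2.58] w 0.0193
t 13.28 F [-40.02   0.04   0.37] tilt 10.06 yaw err 0.0 f [8.26 0.48 2.78] w 0.0192
t 13.4 F [-40.04   0.01   0.4 ] tilt 10.06 yaw err 0.0 f [7.37 0.38 2.54] w 0.0191
(-39.8, 0.7, 10)
shift mm [-0.3 -0.  -0.2] turn [-0.04  0.06  0.  ]
(-40.2, 0.6, 5)
shift mm [ 1.2 -0.   2.8] turn [-0.04  5.06 -0.  ]
```

```bash
W='python3 -c "from h import *; where()"'
python3 -m inch '[[0.4,0,0.8,0,1.7,0],[0.8,0,1.7,0,3.4,0],[1,0,2.6,0,5,0],[1,0,2.6,0,5,0]]' >/dev/null; eval $W; for j in 1 2 ; do python3 -m inch '[[0,0,0,0,0,0]]'>/dev/null;eval $W;done;  python3 -c "
from h import *
go(-39,.5,1.5);go(-39,.3,0)"
```

```text
t 13.9 F [-40.07  -0.     0.32] tilt 5.01 yaw err -0.0 f [8.11 0.54 2.15] w 0.0192
t 14.03 F [-40.35   0.     0.38] tilt 5.02 yaw err -0.0 f [8.74 0.33 1.58] w 0.0192
t 14.15 F [-40.41  -0.     0.43] tilt 5.03 yaw err -0.0 f [ 9.43 -0.4   1.8 ] w 0.0191
(-39, 0.5, 1.5)
shift mm [-0.7  0.   2.2] turn [-0.04  3.53 -0.  ]
(-39, 0.3, 0)
shift mm [-0.3  0.   3.3] turn [-0.04  5.03 -0.  ]
```

```bash
W='python3 -c "from h import *; where()"'
python3 -m inch '[[0.2,0,1.2,0,1.7,0],[0,0,2.3,0,3.4,0],[-0.3,0,3.2,0,5,0],[-0.3,0,3.2,0,5,0]]' >/dev/null; eval $W; for j in 1 2 ; do python3 -m inch '[[0,0,0,0,0,0]]'>/dev/null;eval $W;done;  python3 - <<'E'
from h import *
go(-33.2,.2,0)
i=bot.snapshot("scene");j=bot.snapshot("top")
k=np.hstack([cv2.resize(x,(400,500),interpolation=cv2.INTER_CUBIC) for x in(i[150:250,240:320,::-1],j[150:250,315:395,::-1])]);cv2.imwrite("pics/c5.png",k)
E
```

```text
t 14.65 F [-38.81  -0.79   0.5 ] tilt 0.01 yaw err -0.05 f [ 7.41 -2.09  6.31] w 0.0193
t 14.78 F [-38.86  -0.77   0.52] tilt 0.05 yaw err -0.05 f [ 8.46 -2.9   4.87] w 0.0193
t 14.9 F [-38.85  -0.79   0.5 ] tilt 0.06 yaw err -0.05 f [ 8.38 -2.54  3.62] w 0.0192
(-33.2, 0.2, 0)
shift mm [-5.6  0.9  0.3] turn [-0.13  0.06 -0.05]
```

View pics/c5.png

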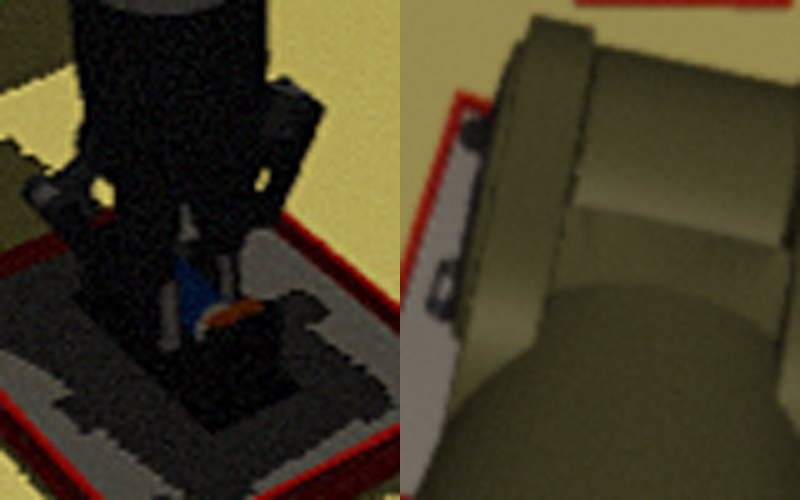

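The cell's nub end now lies behind the lip (scene crop (205,320) white band, orange at (235,312)). I'll ease it forward to the wall, then release.

```bash
W='python3 -c "from h import *; where()"'
python3 -m inch '[[-1.2,-0.2,0,0,0,0],[-2.4,-0.5,0,0,0,0],[-3.6,-0.5,0,0,0,0],[-4.6,-0.5,0,0,0,0],[-4.6,-0.5,0,0,0,0],[-4.6,-0.5,0,0,0,0]]' >/dev/null; eval $W; for j in 1 2 ; do python3 -m inch '[[0,0,0,0,0,0]]'>/dev/null;eval $W;done
```

```text
t 15.75 F [-36.32  -1.26   0.15] tilt -0.15 yaw err -0.03 f [ 3.84 -2.91  6.74] w 0.0197
t 15.88 F [-36.33  -1.27   0.14] tilt -0.14 yaw err -0.03 f [ 3.38 -2.63  7.  ] w 0.0192
t 16.0 F [-36.3   -1.21   0.18] tilt -0.14 yaw err -0.03 f [ 3.43 -1.86  6.45] w 0.0195
```

```bash
python3 -m inch '[[0,0,-0.5,0,0,0],[0,0,-0.5,0,0,0],[0,0,-0.5,0,0,0],[0,0,-0.5,0,0,0]]' 40 20; python3 -m inch '[[0,0,-15,0,0,0],[0,0,-50,0,0,0],[0,0,-100,0,0,0],[-40,0,-150,0,0,0],[40,60,-190,0,0,0],[80,110,-190,0,0,0],[80,160,-190,0,0,0],[80,160,-190,0,0,0]]';  python3 - <<'E'
from h import *
i=bot.snapshot("scene");j=bot.snapshot("top");cv2.imwrite("pics/s6.png",i[:,:,::-1]);cv2.imwrite("pics/t6.png",j[:,:,::-1])
k=np.hstack([cv2.resize(x,(400,500),interpolation=cv2.INTER_CUBIC) for x in(i[150:250,240:320,::-1],j[150:250,315:395,::-1])]);cv2.imwrite("pics/c6.png",k)
E
```

```text
time: 16.5
ee_pos: [0.5733, -0.1351, 0.0413]
tool_rot: [0.162, 0.987, -0.0, -0.003]
ft_force: [0.4, -0.3, -0.3]
width: 0.0345
finger_force: 0.0
time: 17.5
ee_pos: [0.5495, 0.0446, 0.2339]
tool_rot: [0.16, 0.987, 0.001, -0.001]
ft_force: [0.8, -0.7, 0.1]
width: 0.0343
finger_force: 0.0
```

View pics/c6.png

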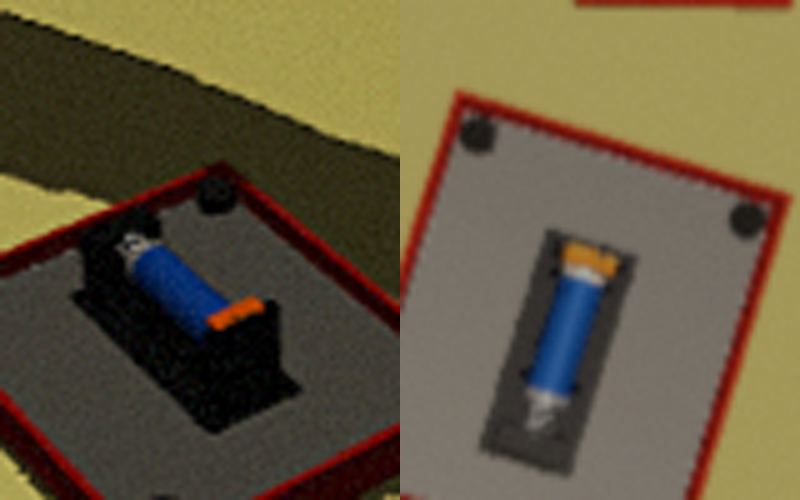

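Run:
```python
from h import *
ce={}
for n,f,b in(("scene","s6",(260,190,35,40)),("top","t6",(335,195,30,50))):
    h=cv2.cvtColor(cv2.imread(f"pics/{f}.png"),cv2.COLOR_BGR2HSV);x,y,w,l=b
    m=np.zeros(h.shape[:2],np.uint8);m[y:y+l,x:x+w]=cv2.inRange(h,(100,110,30),(125,255,255))[y:y+l,x:x+w]
    p=cv2.findNonZero(m)[:,0]+0.;ce[n]=p.mean(0)
    P=Rz.inv().apply(np.array([plane(n,q,.0525) for q in p])-S)*1e3
    v=cv2.fitLine(P[:,:2].astype(np.float32),cv2.DIST_L2,0,.01,.01).ravel()
    print(n,ce[n],P.mean(0),np.percentile(P[:,0],[1,99]),np.degrees(np.arctan2(v[1],v[0])))
X,e=tri(ce["scene"],ce["top"]);print(Rz.inv().apply(X-S)*1e3,e)
print(bot.get_obs()["time"])
```

```text
scene [275.067 207.324] [-8.8261 -0.3898 -0.    ] [-37.7708  21.7163] -7.3495383
top [347.4434 216.8113] [-0.5706  0.0681 -0.    ] [-26.2874  25.5453] -1.3180076
[-2.1912 -1.6842  4.9501] 0.0045248651634820156
17.6
```

```bash
python3 -c "
from station import bot
print(bot.close_job())"
```

```text
the job is handed in; nothing more can be done
None
```

The cell lies level and home in the holder, nub under the orange lip and held by the spring. It was released gently with the arm clear, and the job was handed in at about 18 s; the verdict was not shown.

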